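Clear the camera's view and present the stepped copper link

TASK

The parts basket is standing in the way under the inspection camera's focus: hang it by its handle on the hook of the hook stand, clear of the table and let go of it. Then take the copper link with the narrow neck out of the slotted block and hold it up for the camera: upright with its narrow end up, a broad face square to the lens, its mid-height straight in front of the lens at lens height, 130 mm away. Finish while holding it still there, carried by the gripper alone, and leave the two other links and everything lying about where they are.

Things in the scene. Friction and masses are not known exactly. Their poses are not given: they have to be found in the camera images.
- station: Inspection camera station, fixed: thin aluminium base plate (x -80 to 200, y +-80, 4 mm high) with a dark ring marked under the focus, and at one end a steel column (x 178 to 198, 204 mm high) with a grey camera head and black lens (x 130, the lens front, to 180, y +-30, z 140 to 200 mm). Origin on the table at the ring's centre; +x points level from there to the camera, z up.
- focus (a point): The camera's focus: the point where the link's mid-height must be shown, on the lens axis 130 mm in front of the lens, 170 mm above the table, right above the ring. Axes as the station's.
- lens (a point): Centre of the lens front, 170 mm above the table; it looks along the station's -x.
- basket: White open plastic parts basket, 90 mm (x) x 150 mm (y) x 60 mm high, with a rigid strap handle standing over it; about 0.2 kg with a few bolts that are part of it. It starts on the station's base plate (its underside 4 mm above the table). Origin at the centre of its underside, z up. Symmetric under a half turn.
- basket_handle (a point): Middle of the handle's level top bar, 155 mm above the basket's underside. The bar runs along the basket's y, 150 mm long, 8 mm thick (x), 10 mm high (z); uprights 6 mm thick join its ends at y = +-72 mm, leaving a window 90 mm high between the bar and the basket rim. Axes as the basket's.
- hook: Hook stand, fixed: steel foot plate (x -40 to +80, y +-70, 12 mm high), round post 16 mm thick and 250 mm high at the origin, and an 8 mm thick wire hook that runs from the post towards the stand's -x, sloping down to a valley 70 mm out and up again to the tip 100 mm out. Origin at the post's foot on the table, z up.
- hook_seat (a point): Top of the wire in the hook's valley, 70 mm from the post, 224 mm above the table: where the underside of the handle bar comes to rest (1 to 3 mm higher). Axes as the hook stand's.
- hook_tip (a point): Top of the hook's upturned tip, 100 mm from the post, 249 mm above the table. The basket goes on from the front, over the tip, the wire passing through the window under its handle, and hangs with the handle bar along the stand's y, its middle in the valley.
- rack: Wooden block, fixed, 60 mm (x) x 240 mm (y) x 30 mm high, origin at the centre of its underside. Three slots 25 mm deep, 78 mm apart along its y, each about 12 mm (x) x 42 mm (y), hold one copper link each standing upright.
- stepped_link: The link to present: copper, 10 mm thick (its x), 110 mm tall (its z); 40 mm wide (y) up to 60 mm from its foot, above that a narrow neck 24 mm wide. About 0.3 kg. Stands in one of the three slots, its foot 5 mm above the table, thickness along the block's x; loose there by 1 mm. Origin at the centre of its foot. Its broad faces look along its x and -x; either may face the lens.
- link_mid (a point): Middle of the stepped link at half height, 55 mm above its foot. Axes as the link's.
- plain_link: Copper link 10 x 40 x 110 mm without a neck, standing in another slot; leave it there. Origin at the centre of its foot.
- short_link: Copper link 10 x 40 x 80 mm without a neck, standing in another slot; leave it there. Origin at the centre of its foot.
- bottle: Bottle, 60 mm thick, 190 mm tall, origin under its foot; leave alone.
- tape_roll: Roll of tape lying flat, 90 mm across, 24 mm high; leave alone.
- screwdriver: Screwdriver lying on the table; leave alone.
- wrench: Wrench lying on the table; leave alone.
- rail_piece: Piece of aluminium mounting rail lying on the table, 35 x 200 x 11 mm; leave alone.
- spool: Grey spool standing on the table, 60 mm across, 40 mm high; leave alone.
Mind the look-alikes: they are no part of the job. What is meant by the rack is not yellow, and is the larger of those in its own colour.

How it is judged:
By the outcome, as a careful person would: the job done as asked, in the order asked, and still so for the second after the job is handed in, while the arm keeps its last pose, push and grip.
It also fails if it takes over 64 s, if anything falls off the work surface, if the arm or the gripper's body presses on something with over 40 N, if the wrist force passes 120 N, or if a joint passes its speed limit or range.

ROBOT

A 7-joint arm with a two-finger parallel gripper is mounted at the origin on the work surface. World frame = base frame: x ahead of the robot, y to its left, z up, the work surface at z = 0. Lengths are in m, angles in rad, forces in N, time in s.
With the tool pointing down it reaches from about 0.375 to 0.925 m from the base axis. Payload 3.1 kg.
Tool frame: the origin (TCP) lies between the finger pads; the fingertips stand 19 mm ahead of it and the grasp point (between the pads) is the TCP; z points along the fingers, y is the direction in which the jaws open and shut (so a half turn about z gives the same grasp; the last joint's range is limited). The gripper opens to 85 mm and grips with 20 to 120 N. Pads are 22 mm wide; open, the fingers measure 114 mm over their backs; the gripper's body (76 mm by 85 mm) begins 54 mm behind the grasp point. The pads swing forward as they close: fully open they stand 13 mm farther back than shut.
Start: joints at [1.191, 0.383, 0.044, 1.598, -0.018, 1.161, -0.05], TCP at [0.181, -0.624, 0.228] pointing down, gripper open.
Joint ranges: [-2.61, 2.61], [-0.41, 2.15], [-1.48, 1.57], [0, 2.5], [-1.57, 4.71], [0.05, 1.97], [-2.85, 2.85]. Speed limits (rad/s): [2.79, 2.79, 3.14, 3.14, 3.14, 3.14, 3.14].

INTERFACE

Orientations are given as a unit quaternion [x, y, z, w].
In Python, from bench import move_ptp, movel, move_j, move_gripper, pause, inverse_kinematics, read_camera, camera_params, MotionError, sign_off, look_for, tip_of, read_time_s, read_qpos, read_joint_vel, read_effort, read_eef_pos, read_tcp_rot, read_ft_force, read_ft_torque, read_finger_gap gives the robot as it stands. Calls block until the motion is done:
- move_ptp(position, orientation): joint-space move of the TCP to a pose.
- movel(position, orientation=None, speed=0.15): straight line of the TCP; orientation=None keeps the orientation; speed is the mean speed in m/s.
- move_j(angles): joint-space move.
- move_gripper(opening, effort=None): finger opening in m; effort is the grip in N (None keeps the last); returns when the fingers have stopped.
- pause(seconds).
- inverse_kinematics(position, orientation): joint angles nearest the present ones, or None.
- read_camera(name): name is "side" or "top"; returns the picture (480x640x3 uint8, red, green, blue); there is no depth.
- camera_params(name): a dict with "K" (3x3 intrinsics, pixels), "camera_from_world" (4x4, takes a point from world to camera coordinates). Camera axes: x right, y down, z forward; pixel columns grow to the right and rows downward; lengths in m; the calibration is good to about 2 mm. A picture is of the moment at which its call begins. camera_params takes no time and is no camera call.
A pose or a line that the arm cannot do raises MotionError and nothing moves.
- sign_off(): hands the job in, once; it reports no verdict.
Trained networks look in the newest picture that a camera, given by its name, has taken for a name from the list of things; names that differ only in an ending like _2 or _b are one class to them, and where a whole thing is asked for, a point or a joint stands for the part that bears it (a point fixed in the world has none). Each returns a list of dicts, best first, with "confidence" (0 to 1); they miss things now and then, are a little off and sometimes report something else, mostly with a low value. They report only what shows in the picture. A call takes as long as a camera call. They do not tell look-alikes from the thing itself.
- look_for(camera, name): "at" ([column, row] in pixels, amid what is visible of it).
- tip_of(camera, name): "at" ([column, row] in pixels: a listed point, or the origin of a listed thing).
Readings, each from a call of its own:
- read_time_s(): time.
- read_qpos(): joint angles.
- read_joint_vel(): joint speeds.
- read_effort(): joint torques, N m.
- read_eef_pos(): TCP position.
- read_tcp_rot(): TCP orientation.
- read_ft_force(): force on the tool from outside, world axes, zero at the start.
- read_ft_torque(): the same for the moment, N m.
- read_finger_gap(): finger opening in m.
Only numpy, scipy, OpenCV 4.12 (cv2) and the standard library are available. Lean on these libraries where they do the work, as an engineer would, in place of code of your own. Each camera call takes 0.05 s, during which the arm holds its last target. There are 200 camera calls.

## Working session

There is one attempt and no reset: what is moved stays moved. The work goes in short steps, each a Python script; the robot and the scene stay as the last script left them, time stands still between calls to the robot, and variables do not carry over. Pictures are saved under pics/ and viewed, about 8 in all and at most 12, crops included, and the job is handed in when it is done.

```bash
mkdir -p pics; python3 - <<'E'
from bench import *
import cv2
for c in ("side","top"):
    cv2.imwrite(f"pics/{c}0.png",read_camera(c)[:,:,::-1])
    p=camera_params(c);print(c,p["K"],p["camera_from_world"])
    for n in ["station","lens","focus","basket","basket_handle","hook","hook_seat","hook_tip","rack","stepped_link","link_mid","plain_link","short_link"]:
        print(n,[([round(float(v)) for v in d["at"]],round(d["confidence"],2)) for d in tip_of(c,n)][:4])
print(read_time_s(),read_tcp_rot(),read_finger_gap())
E
```

```text
side [[575.33711898   0.         331.06938584]
 [  0.         575.33711898 232.61913956]
 [  0.           0.           1.        ]] [[ 0.95085863 -0.30962073  0.00169478 -0.42734226]
 [-0.20264424 -0.62644906 -0.75265988  0.23419284]
 [ 0.2341008   0.7153297  -0.65840735  1.26945011]
 [ 0.          0.          0.          1.        ]]
station [([310, 212], 0.85), ([293, 135], 0.45)]
lens [([291, 136], 0.76)]
focus [([309, 161], 0.86), ([332, 284], 0.57)]
basket [([307, 208], 0.81), ([276, 245], 0.42), ([349, 303], 0.26)]
basket_handle []
hook [([477, 396], 0.75)]
hook_seat [([458, 332], 0.83), ([401, 228], 0.63)]
hook_tip [([444, 322], 0.77), ([396, 200], 0.21)]
rack [([305, 209], 0.69), ([211, 202], 0.64), ([348, 301], 0.57), ([396, 203], 0.45)]
stepped_link [([347, 298], 0.73)]
link_mid [([348, 287], 0.92)]
plain_link [([330, 282], 0.84)]
short_link [([366, 322], 0.86), ([273, 245], 0.21)]
top [[497.86746975   0.         322.91009439]
 [  0.         497.86746975 240.87164293]
 [  0.           0.           1.        ]] [[-1.67438984e-02 -9.99859310e-01  1.00148047e-03  2.23087558e-02]
 [-9.97136440e-01  1.66244073e-02 -7.37736364e-02  4.78403730e-01]
 [ 7.37466082e-02 -2.23387095e-03 -9.97274510e-01  1.25023277e+00]
 [ 0.00000000e+00  0.00000000e+00  0.00000000e+00  1.00000000e+00]]
station [([397, 140], 0.68), ([206, 237], 0.6)]
lens [([133, 239], 0.58)]
focus [([190, 232], 0.62), ([435, 282], 0.52)]
basket [([206, 243], 0.57)]
basket_handle [([187, 236], 0.57)]
hook [([465, 179], 0.9)]
hook_seat [([492, 190], 0.64)]
hook_tip [([491, 197], 0.78)]
rack [([463, 349], 0.96), ([165, 343], 0.86)]
stepped_link [([344, 241], 0.39)]
link_mid [([350, 240], 0.42), ([192, 232], 0.24)]
plain_link [([315, 248], 0.5), ([435, 282], 0.46)]
short_link [([377, 232], 0.48)]
1.4 [9.90089761e-01 1.40435983e-01 1.29346653e-05 4.77272594e-06] 0.08580887141815138
```

View pics/side0.png

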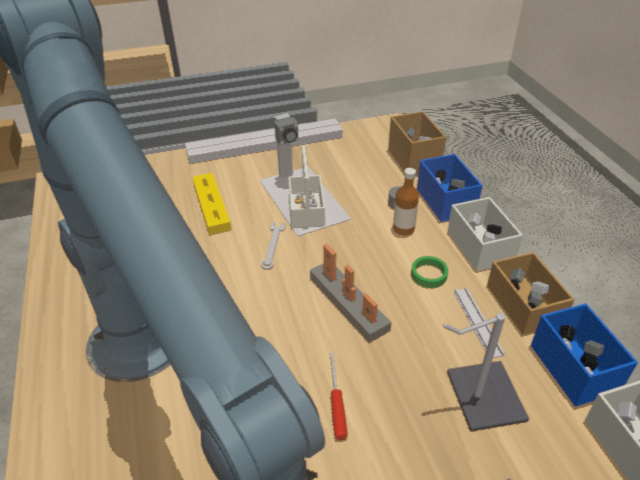

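View pics/top0.png

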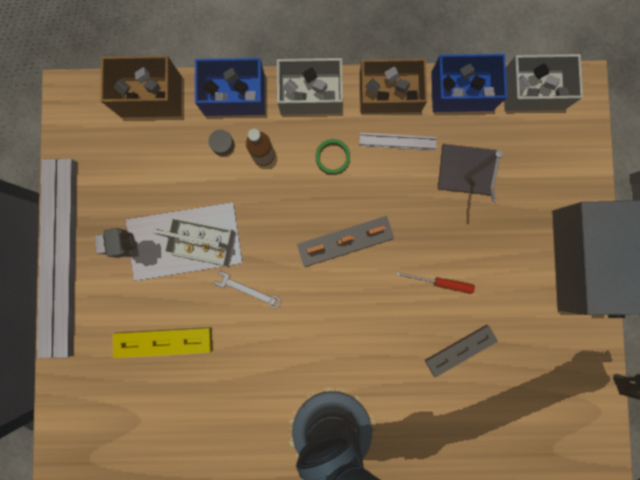

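The side view shows the stepped link as the middle one (348,285) in the grey block. The block in use is at top (345,241). Its look-alikes are the smaller grey block at (461,350) and the yellow one at (161,342). The basket is at top (200,242) and the hook stand at (467,170). Next I segment for accuracy and view one crop.

```bash
cat > h.py <<'E'
from bench import *
import numpy as np, cv2
from scipy.spatial.transform import Rotation as R
P={c:camera_params(c) for c in ("side","top")}
def proj(c,X):
    T=P[c]["camera_from_world"]; X=np.atleast_2d(X)
    v=(X@T[:3,:3].T+T[:3,3])@P[c]["K"].T
    return v[:,:2]/v[:,2:]
def at_z(c,uv,z):
    T=P[c]["camera_from_world"]; Rm=T[:3,:3]; o=-Rm.T@T[:3,3]
    d=Rm.T@np.linalg.solve(P[c]["K"],[uv[0],uv[1],1.])
    return o+d*(z-o[2])/d[2]
def tri(uv):
    A=[];b=[]
    for c,p in uv.items():
        M=P[c]["K"]@P[c]["camera_from_world"][:3]
        for k in (0,1):
            r=p[k]*M[2]-M[k];A.append(r[:3]);b.append(-r[3])
    return np.linalg.lstsq(np.array(A),np.array(b),rcond=None)[0]
def down(yaw): # tool z down, jaw (y) axis at angle yaw in world
    y=np.array([np.cos(yaw),np.sin(yaw),0]);z=np.array([0,0,-1.])
    return R.from_matrix(np.c_[np.cross(y,z),y,z]).as_quat()
E
python3 - <<'E'
from h import *
np.set_printoptions(precision=4,suppress=True)
im=cv2.imread("pics/top0.png");s=cv2.imread("pics/side0.png")
hsv=cv2.cvtColor(im,cv2.COLOR_BGR2HSV)
m=(hsv[:,:,1]<75).astype(np.uint8)
n,l,st,ce=cv2.connectedComponentsWithStats(m)
for i in range(1,n):
    x,y,w,h,a=st[i]
    if a>600 and 120<y<340 and 90<x<520:
        z={0:0.0}
        c=max(cv2.findContours((l==i).astype(np.uint8),cv2.RETR_EXTERNAL,cv2.CHAIN_APPROX_NONE)[0],key=cv2.contourArea)
        r=cv2.minAreaRect(c);print(st[i],r)
        for zz in (0.004,0.012,0.03):
            q=[at_z("top",p,zz)[:2] for p in cv2.boxPoints(r)]
            print(zz,np.mean(q,0),np.linalg.norm(q[1]-q[0]),np.linalg.norm(q[2]-q[1]),np.arctan2(*(q[1]-q[0])[::-1]),np.arctan2(*(q[2]-q[1])[::-1]))
def cr(i,x,y,w):
    return cv2.resize(i[y:y+w*3//4,x:x+w],(400,300),interpolation=cv2.INTER_CUBIC)
cv2.imwrite("pics/c1.png",np.vstack([np.hstack([cr(im,90,190,160),cr(im,425,140,100)]),np.hstack([cr(s,250,100,133),cr(s,300,235,100)])]))
E
```

```text
[ 359  132   78   18 1070] ((397.5292663574219, 141.01693725585938), (77.52440643310547, 14.004605293273926), 3.4682295322418213)
0.004 [ 0.7381 -0.1851] 0.037285269298678654 0.2027134607623585 -0.08150591930988231 -1.648954975997415
0.012 [ 0.7359 -0.1838] 0.037051889305586234 0.20144461472846042 -0.08150591930988252 -1.6489549759974145
0.03 [ 0.7309 -0.1809] 0.036526784321128464 0.1985897111521898 -0.08150591930988224 -1.6489549759974154
[ 439  145   64   57 2553] ((469.05938720703125, 171.32424926757812), (60.21977996826172, 51.47265625), 8.652542114257812)
0.004 [ 0.6551 -0.369 ] 0.13619588713024205 0.15685617588226572 -0.18257550806204023 -1.7413091172479964
0.012 [ 0.6534 -0.3665] 0.1353433950926215 0.15587436472916252 -0.1825755080620402 -1.7413091172479969
0.03 [ 0.6496 -0.3611] 0.1334252880079749 0.15366528963468032 -0.18257550806204034 -1.7413091172479966
[  94  202  149   79 7533] ((167.14093017578125, 243.6514892578125), (62.663482666015625, 143.16195678710938), 80.7538833618164)
0.004 [0.4796 0.4148] 0.3685000931189705 0.16245718029210804 -1.4242590391396297 -2.985360827
[... 386 characters left out ...]
1475278205840554 -1.2805592355639028 -2.8628787450403825
0.012 [ 0.4787 -0.0424] 0.24221819488336735 0.06109048549083823 -1.2805592355639028 -2.862878745040383
0.03 [ 0.4773 -0.0416] 0.2387854419565022 0.060224701882082995 -1.280559235563903 -2.8628787450403825
[ 426  326   71   51 1358] ((461.3153991699219, 350.67694091796875), (18.85327911376953, 72.06417846679688), 60.2551155090332)
0.004 [ 0.1951 -0.3319] 0.18382475657360678 0.047001900680696256 -1.0786175880385291 -2.6534512939428545
0.012 [ 0.1963 -0.3297] 0.1826741407613488 0.04670770129679692 -1.0786175880385296 -2.6534512939428536
0.03 [ 0.199  -0.3248] 0.18008525518376844 0.046045752683023564 -1.0786175880385294 -2.6534512939428554
```

View pics/c1.png

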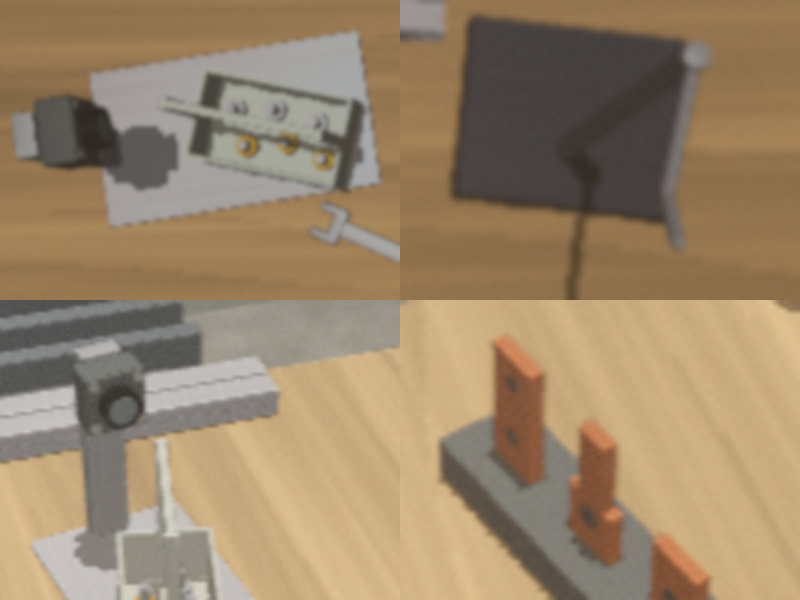

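The crop confirms the choice: the neck is on the middle link, in the larger grey block (240x60 mm measured). Now I fit the poses.

```bash
cat > fit.py <<'E'
from h import *
from scipy.optimize import least_squares
np.set_printoptions(precision=4,suppress=True)
def W(p,L): 
    L=np.atleast_2d(L).astype(float);c,s=np.cos(p[2]),np.sin(p[2])
    return np.c_[p[0]+c*L[:,0]-s*L[:,1],p[1]+s*L[:,0]+c*L[:,1],L[:,2]]
def fit(name,obs,p0):
    f=lambda p:np.concatenate([(proj(c,W(p,L))-uv).ravel() for c,L,uv in obs])
    r=least_squares(f,p0,loss="soft_l1");print(name,r.x,"res px",f(r.x).round(1));return r.x
E
python3 - <<'E'
from fit import *
T="top";S="side"
z=.004
st=fit("station",[(T,(-.08,-.08,z),(234,202.8)),(T,(-.08,.08,z),(242,262.8)),(T,(.2,-.08,z),(126,218.8)),(T,(.2,.08,z),(133.2,280.4)),(S,(.13,0,.17),(291,136))],[.48,.3,1.7])
# test mirrored labelling
st=fit("station_m",[(T,(-.08,.08,z),(234,202.8)),(T,(-.08,-.08,z),(242,262.8)),(T,(.2,.08,z),(126,218.8)),(T,(.2,-.08,z),(133.2,280.4)),(S,(.13,0,.17),(291,136))],[.48,.3,1.7])
z=.012
hk=fit("hook",[(T,(.08,.07,z),(442.5,143.75)),(T,(-.04,.07,z),(438,189.25)),(T,(-.04,-.07,z),(491.25,195)),(T,(.08,-.07,z),(497.5,149.5)),(T,(0,0,.25),(498.75,153.75)),(T,(-.1,0,.249),(495,200.75)),(S,(-.1,0,.249),(444,322)),(S,(-.07,0,.224),(458,332))],[.63,-.36,0.])
z=.064
bk=fit("basket",[(T,(.045,.075,z),(173.2,218.8)),(T,(.045,-.075,z),(236,230)),(T,(-.045,-.075,z),(228,266)),(T,(-.045,.075,z),(166,252)),(T,(0,.075,.164),(154,231.2)),(T,(0,-.075,.164),(226,246))],[.48,.28,-.15])
print("rack/link proj test",proj(S,[[.4773,-.0416,.06],[.4773,-.0416,.115]]),proj(T,[[.4773,-.0416,.115]]))
for nm,p,L in [("focus",st,(0,0,.17)),("seat",hk,(-.07,0,.224)),("tip",hk,(-.1,0,.249)),("handle",bk,(0,0,.159))]: print(nm,W(p,L),proj(S,W(p,L)),proj(T,W(p,L)))
s=cv2.imread("pics/side0.png");t=cv2.imread("pics/top0.png")
def box(p,x,y,zs): return [[(a,b,zz) for a,b in ((x[0],y[0]),(x[1],y[0]),(x[1],y[1]),(x[0],y[1]))] for zz in zs]
rk=np.array([.4773,-.0416,1.861-np.pi/2])
items=[(st,box(0,(-.08,.2),(-.08,.08),[.004])+box(0,(.13,.18),(-.03,.03),[.14,.2])),(hk,box(0,(-.04,.08),(-.07,.07),[.012])+[[(0,0,0.),(0,0,.25)],[(-.07,0,.224),(-.1,0,.249)]]),(bk,box(0,(-.045,.045),(-.075,.075),[.064])+[[(0,-.075,.164),(0,.075,.164)]]),(rk,box(0,(-.03,.03),(-.12,.12),[.03])+[[(-.005,-.012,.115),(.005,-.012,.115),(.005,.012,.115),(-.005,.012,.115)]])]
def draw(im,c,x,y,w):
    k=400/w;o=cv2.resize(im[y:y+w*3//4,x:x+w],(400,300),interpolation=cv2.INTER_CUBIC)
    for p,ls in items:
        for l in ls:
            q=((proj(c,W(p,np.array(l)))-[x,y]+.5)*k).round().astype(np.int32)
            cv2.polylines(o,[q],True,(255,0,255),1)
    return o
cv2.imwrite("pics/c2.png",np.vstack([np.hstack([draw(t,T,90,190,160),draw(t,T,425,140,100)]),np.hstack([draw(s,S,250,100,180),draw(s,S,300,235,240)])]))
np.save("poses.npy",[st,hk,bk,rk])
E
```

```text
station [0.4934 0.3125 1.7058] res px [-0.5 -0.4  0.1  0.7  0.  -0.2  0.5 -0.3 -0.3 -0.2]
station_m [0.4609 0.3125 1.4486] res px [  0.2  81.7  -0.4 -40.2  -0.3  54.1   0.8 -69.2  -0.   -0.3]
hook [ 0.6386 -0.3594 -0.1328] res px [ 0.1 -0.2  0.  -0.2  0.8  0.3 -1.2  0.3  0.4  0.4 -0.3  0.2  0.   0.8
  0.6 -2.3]
basket [ 0.4782  0.3137 -0.2228] res px [ 2.  -1.1 -1.3  0.1 -1.3 -0.   0.9  1.4  3.6  0.5 -3.4 -0.7]
rack/link proj test [[348.3851 284.5303]
 [348.9186 267.3344]] [[346.7337 238.0205]]
focus [[0.4609 0.3125 0.17  ]] [[298.0185 161.9357]] [[189.8642 245.9897]]
seat [[ 0.5692 -0.3501  0.224 ]] [[458.5655 329.7185]] [[491.9026 188.9686]]
tip [[ 0.5395 -0.3461  0.249 ]] [[444.0089 322.8177]] [[494.6547 200.9292]]
handle [[0.4782 0.3137 0.159 ]] [[304.4246 164.0602]] [[190.6625 238.6999]]
```

View pics/c2.png

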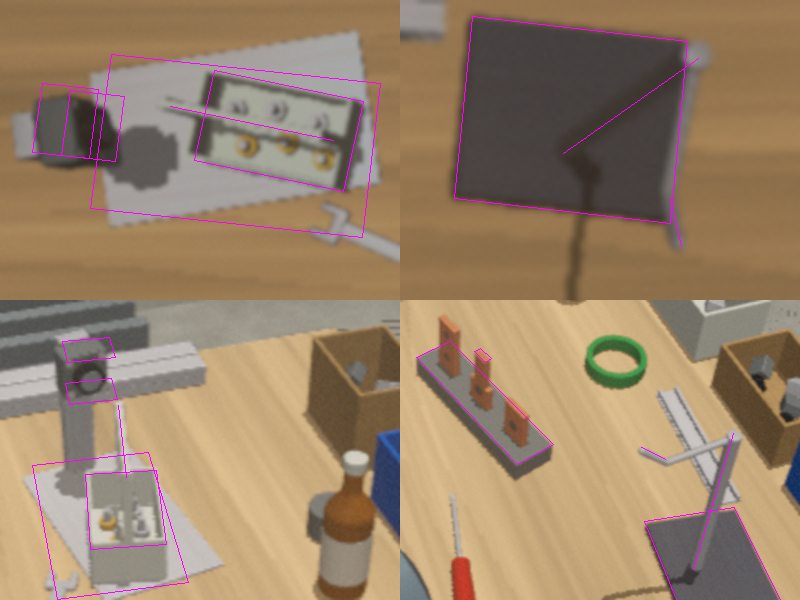

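The station pose is the first fit (residual <0.7 px); the mirrored labelling is ruled out. The hook and rack overlays fit well. Next: save the poses, check the IK of the whole plan, then grasp the handle off-centre so the wire stays clear of the fingers.

```bash
python3 - <<'E'
from fit import *
ps=np.load("poses.npy");ps[0]=[.4934,.3125,1.7058];np.save("poses.npy",ps)
st,hk,bk,rk=ps
print("focus",proj("side",[.4934,.3125,.17]),"current yaw jaw",R.from_quat(read_tcp_rot()).as_matrix()[:,1])
for k in (0,np.pi):
    for nm,p,L,yaw in [("grasp",bk,(0,-.035,.159),bk[2]),("lift",bk,(0,-.035,.30),bk[2]),("front",hk,(-.16,-.035,.27),hk[2]),("seat",hk,(-.07,-.035,.235),hk[2]),("link",rk,(0,0,.097),rk[2]),("foc",st,(0,0,.205),st[2]),("foc2",st,(0,0,.205),st[2]-np.pi)]:
        q=inverse_kinematics(W(p,L)[0],down(yaw+k));print(nm,k,W(p,L)[0],q if q is None else np.round(q,2))
E
```

```text
focus [[310.0572 159.7645]] current yaw jaw [ 0.2781 -0.9606  0.    ]
grasp 0 [0.4704 0.2795 0.159 ] [ 0.32  0.53 -1.15  1.87  0.55  1.1  -1.27]
lift 0 [0.4704 0.2795 0.3   ] [ 0.46  0.41 -1.32  1.72  0.41  1.34 -1.16]
front 0 [ 0.4754 -0.3729  0.27  ] [ 0.85  0.28 -0.31  1.65  0.09  1.22  0.39]
seat 0 [ 0.5646 -0.3848  0.235 ] [ 0.77  0.46 -0.31  1.49  0.15  1.22  0.3 ]
link 0 [ 0.4773 -0.0416  0.097 ] [ 0.59  0.3  -0.65  2.08  0.25  0.83  0.08]
foc 0 [0.4934 0.3125 0.205 ] [ 0.25  0.54 -1.14  1.74  0.52  1.2   0.67]
foc2 0 [0.4934 0.3125 0.205 ] [ 0.25  0.54 -1.14  1.74  0.52  1.2  -2.47]
grasp 3.141592653589793 [0.4704 0.2795 0.159 ] [ 0.37  0.59 -1.24  1.87  0.62  1.14  1.82]
lift 3.141592653589793 [0.4704 0.2795 0.3   ] [ 0.41  0.36 -1.23  1.72  0.35  1.32  2.03]
front 3.141592653589793 [ 0.4754 -0.3729  0.27  ] [ 0.5   0.26  0.11  1.67 -0.03  1.21 -2.65]
seat 3.141592653589793 [ 0.5646 -0.3848  0.235 ] [ 0.42  0.44  0.15  1.51 -0.07  1.2  -2.69]
link 3.141592653589793 [ 0.4773 -0.0416  0.097 ] [-0.98  0.48  1.17  2.15 -0.58  0.88 -2.32]
foc 3.141592653589793 [0.4934 0.3125 0.205 ] [ 0.25  0.54 -1.14  1.74  0.52  1.2  -2.47]
foc2 3.141592653589793 [0.4934 0.3125 0.205 ] [ 0.25  0.54 -1.14  1.74  0.52  1.2   0.67]
```

```bash
python3 - <<'E'
from fit import *
st,hk,bk,rk=np.load("poses.npy")
p=read_eef_pos();movel([p[0],p[1],.38],speed=.3);t=read_time_s();print(t)
g=W(bk,(0,-.035,.159))[0];q=down(bk[2])
move_ptp([g[0],g[1],.38],q);print(read_time_s())
movel([g[0],g[1],.20],q,speed=.25)
movel(g,q,speed=.08)
f0=read_ft_force();print("F",f0,read_time_s())
move_gripper(0.0,70);print("gap",read_finger_gap(),read_time_s(),read_ft_force())
movel([g[0],g[1],.25],q,speed=.12)
pause(.2);print("F",read_ft_force(),read_ft_torque(),read_finger_gap(),read_time_s(),read_eef_pos())
o=[]
for c in ("side","top"):
    im=read_camera(c)[:,:,::-1];cv2.imwrite(f"pics/{c}1.png",im)
    for n in ("basket","basket_handle"): print(c,n,[(np.round(d["at"],1),round(d["confidence"],2)) for d in tip_of(c,n)][:3])
    x,y=(230,60) if c=="side" else (110,170)
    o.append(cv2.resize(im[y:y+150,x:x+200],(400,300),interpolation=cv2.INTER_CUBIC))
cv2.imwrite("pics/c3.png",np.hstack(o))
E
```

```text
2.0583
5.375
F [-0.4163  0.9979  0.2289] 6.9083
gap 0.003631363656682542 7.6583 [ 0.7956 -0.4907 -0.4667]
F [ 0.1707 -0.0732 -2.557 ] [-0.109   0.026  -0.0049] 0.0035533947066522732 8.7667 [0.4699 0.2791 0.2489]
side basket [(array([303.8, 181.4]), 0.85), (array([366.1, 322.4]), 0.5)]
side basket_handle [(array([302.2, 134.6]), 0.9)]
top basket [(array([199.4, 241. ]), 0.89), (array([463.8, 176. ]), 0.62)]
top basket_handle [(array([342.4, 240.9]), 0.62), (array([190.8, 229.6]), 0.54), (array([434.9, 281.9]), 0.15)]
```

View pics/c3.png

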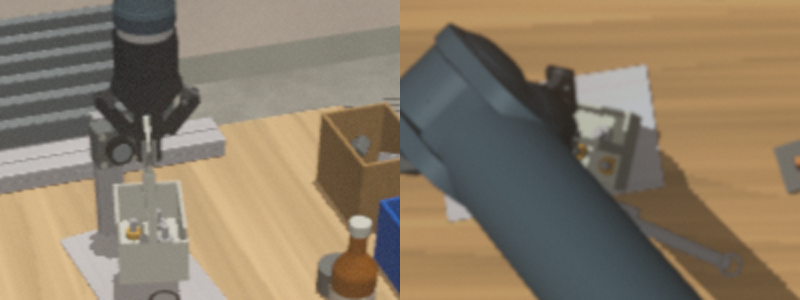

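```bash
python3 - <<'E'
from fit import *
st,hk,bk,rk=np.load("poses.npy")
print("handle now by side cam",at_z("side",(302.2,134.6),.25)," model",W(bk,(0,0,.25)), "basket",at_z("side",(303.8,181.4),.094))
p=read_eef_pos();movel([p[0],p[1],.315],down(bk[2]),speed=.2)
g=W(hk,(-.18,-.035,.315))[0]
movel(g,down(hk[2]),speed=.3)
pause(.2);print(read_time_s(),read_eef_pos(),read_ft_force(),read_ft_torque(),read_finger_gap())
o=[]
for c in ("side","top"):
    im=read_camera(c)[:,:,::-1];cv2.imwrite(f"pics/{c}2.png",im)
    for n in ("basket","basket_handle","hook_tip","hook_seat"): print(c,n,[(np.round(d["at"],1),round(d["confidence"],2)) for d in tip_of(c,n)][:3])
    x,y=(330,200) if c=="side" else (420,120)
    o.append(cv2.resize(im[y:y+150,x:x+200],(400,300),interpolation=cv2.INTER_CUBIC))
cv2.imwrite("pics/c4.png",np.hstack(o))
e=read_eef_pos();print("expected handle mid px (offset 35/42)",[ (c,proj(c,e+W((0,0,hk[2]),(0,d,0))[0])) for c in("side","top") for d in(.035,.042)])
E
```

```text
handle now by side cam [0.4744 0.3112 0.25  ]  model [[0.4782 0.3137 0.25  ]] basket [0.4783 0.3269 0.094 ]
12.0583 [ 0.4558 -0.3695  0.3152] [-0.0834 -0.2201 -2.3942] [-0.1265 -0.0092 -0.0392] 0.0034891746522104175
side basket [(array([393.2, 358.6]), 0.89), (array([445. , 324.2]), 0.16)]
side basket_handle [(array([398.5, 300.3]), 0.73)]
side hook_tip [(array([445. , 324.3]), 0.74)]
side hook_seat [(array([460.3, 333.6]), 0.98), (array([400.2, 302.1]), 0.38)]
top basket [(array([477.2, 243.2]), 0.98), (array([465.9, 177.4]), 0.34)]
top basket_handle [(array([498.5, 233.9]), 0.68)]
top hook_tip [(array([208.4, 235.8]), 0.72)]
top hook_seat [(array([492.1, 189.6]), 0.66)]
expected handle mid px (offset 35/42) [('side', array([[402.0104, 303.2373]])), ('side', array([[400.8374, 300.0556]])), ('top', array([[502.6497, 236.1314]])), ('top', array([[499.0744, 235.717 ]]))]
```

View pics/c4.png

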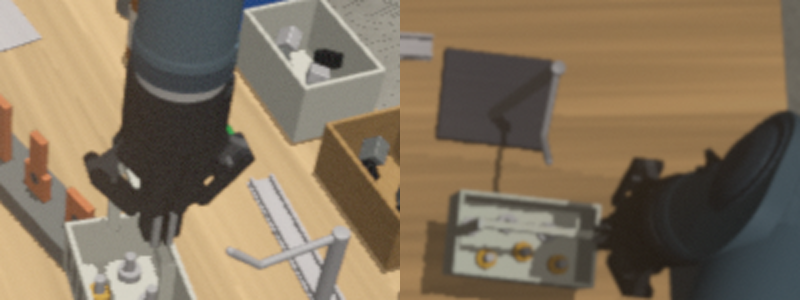

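The bar is held about 43 mm off its middle: the moment, the bar end seen at (460,231), and the network agree. I go over the tip with that offset and lower until the wire takes the weight.

```bash
python3 - <<'E'
from fit import *
st,hk,bk,rk=np.load("poses.npy")
h=tri({"side":(398.5,300.3),"top":(498.5,233.9)});b=tri({"side":(393.2,358.6),"top":(477.2,243.2)});print("handle",h,"basket",b)
q=down(hk[2]);D=-.043
movel(W(hk,(-.18,D,.277))[0],q,speed=.2)
movel(W(hk,(-.07,D,.277))[0],q,speed=.12)
movel(W(hk,(-.07,D,.242))[0],q,speed=.1);pause(.15)
f0=read_ft_force();t0=read_ft_torque();print(f0,t0,read_time_s())
z=.242
while z>.226:
    z-=.002;movel(W(hk,(-.07,D,z))[0],q,speed=.04)
    f=read_ft_force();print(round(z,3),f-f0,read_ft_torque()-t0)
    if f[2]-f0[2]>1.8: break
print(read_time_s(),read_eef_pos())
o=[]
for c in ("side","top"):
    im=read_camera(c)[:,:,::-1];cv2.imwrite(f"pics/{c}3.png",im)
    x,y=(370,230) if c=="side" else (420,120)
    o.append(cv2.resize(im[y:y+150,x:x+200],(400,300),interpolation=cv2.INTER_CUBIC))
cv2.imwrite("pics/c5.png",np.hstack(o))
E
```

```text
handle [ 0.461  -0.327   0.3134] basket [ 0.4574 -0.3325  0.165 ]
[-0.463  -0.121  -3.1164] [-0.1177 -0.007   0.0246] 14.6167
0.24 [ 0.6635 -0.5995 -0.0074] [ 0.0199  0.0192 -0.0269]
0.238 [0.3522 0.9341 0.202 ] [-0.0025  0.0344 -0.0654]
0.236 [1.7613 0.6249 0.062 ] [-0.0093  0.0025 -0.0324]
0.234 [ 1.1952 -0.0532  1.5591] [-0.0771 -0.0707 -0.0317]
0.232 [ 1.1495 -0.5034  3.5276] [-0.11   -0.1907 -0.0772]
15.8667 [ 0.5641 -0.3932  0.2327]
```

View pics/c5.png

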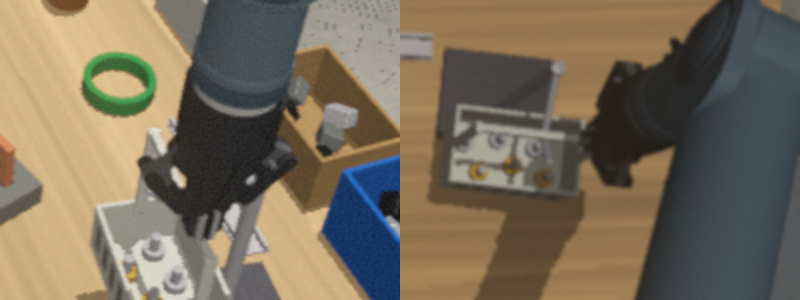

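```bash
python3 - <<'E'
from fit import *
st,hk,bk,rk=np.load("poses.npy")
pause(.4);F=[];t=[]
for i in range(6): F.append(read_ft_force());t.append(read_ft_torque());pause(.05)
print(np.mean(F,0),np.mean(t,0),np.std(t,0),read_eef_pos(),read_finger_gap())
for c in ("side","top"):
    read_camera(c)
    for n in ("basket","basket_handle","hook_tip","hook_seat"): print(c,n,[(np.round(d["at"],1),round(d["confidence"],2)) for d in tip_of(c,n)][:2])
    print(c,"exp seat",proj(c,W(hk,(-.07,0,.224))),"bar ends",proj(c,W(hk,[(-.07,.075,.238),(-.07,-.075,.238)])),"rim",proj(c,W(hk,[(-.07+a,b,.137) for a,b in((.045,.075),(-.045,.075),(-.045,-.075),(.045,-.075))])).tolist())
im=cv2.imread("pics/top3.png");s=cv2.imread("pics/side3.png")
o=np.hstack([cv2.resize(i,(400,300),interpolation=cv2.INTER_CUBIC) for i in (s[290:380,400:520],im[150:240,425:545])])
cv2.imwrite("pics/c6.png",o)
E
```

```text
[ 1.9863 -1.759   0.8577] [-0.3932 -0.3538 -0.0774] [0.0299 0.03   0.0214] [ 0.5637 -0.393   0.2322] 0.003356837032378518
side basket [(array([448.7, 376.5]), 0.57)]
side basket_handle [(array([459.7, 330.6]), 0.86)]
side hook_tip [(array([405.9, 228.1]), 0.64)]
side hook_seat []
side exp seat [[458.5655 329.7185]] bar ends [[445.5319 293.0815]
 [475.6676 359.6877]] rim [[460.6996972805239, 325.37407885018894], [416.32040054119017, 331.9008343645026], [441.3976870457926, 398.7984303097428], [490.335170477366, 390.7397013068617]]
top basket [(array([473.8, 197.8]), 0.81)]
top basket_handle [(array([496.4, 187.3]), 0.57), (array([133.6, 239.7]), 0.2)]
top hook_tip [(array([494.3, 195.9]), 0.93)]
top hook_seat [(array([489.4, 190.2]), 0.97)]
top exp seat [[491.9026 188.9686]] bar ends [[458.9371 183.7399]
 [529.3892 191.8544]] rim [[448.9325383258713, 172.93201410485253], [445.15828396893767, 211.01748626866802], [509.6413975989414, 218.4728913304907], [513.0518662710681, 180.30773501918605]]
```

View pics/c6.png

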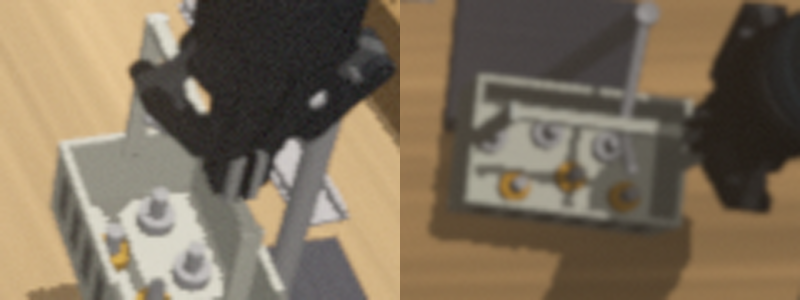

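The basket rim in the top view matches the expected hanging pose within 1 px: (448,172), (444,212), (510,218), (513,180). The wire passes under the bar and the weight is off the gripper, so I release.

```bash
python3 - <<'E'
from fit import *
st,hk,bk,rk=np.load("poses.npy")
q=down(hk[2]);D=-.043
move_gripper(.035,70);print(read_time_s(),read_finger_gap(),read_ft_force())
movel(W(hk,(-.07,D,.27))[0],q,speed=.1)
print(read_ft_force(),read_ft_torque())
movel(W(hk,(-.07,D,.36))[0],q,speed=.25)
g=W(rk,(0,0,.30))[0]
movel(g,down(rk[2]),speed=.35);print(read_time_s())
o=[]
for c in ("side","top"):
    im=read_camera(c)[:,:,::-1];cv2.imwrite(f"pics/{c}4.png",im)
    for n in ("basket","basket_handle","hook_seat","stepped_link","link_mid"): print(c,n,[(np.round(d["at"],1),round(d["confidence"],2)) for d in tip_of(c,n)][:2])
    for (x,y,w) in ([(400,270,140),(300,235,120)] if c=="side" else [(425,140,120),(285,200,120)]):
        o.append(cv2.resize(im[y:y+w*3//4,x:x+w],(400,300),interpolation=cv2.INTER_CUBIC))
cv2.imwrite("pics/c7.png",np.vstack([np.hstack(o[:2]),np.hstack(o[2:])]))
E
```

```text
17.575 0.03485296537157031 [-0.2401 -0.1343 -0.9635]
[ 0.2927  0.0784 -0.6944] [ 0.0041  0.0032 -0.0237]
19.8167
side basket []
side basket_handle [(array([459.3, 329.3]), 0.86), (array([445. , 323.7]), 0.24)]
side hook_seat [(array([459.8, 336.1]), 0.6)]
side stepped_link [(array([347.1, 300.9]), 0.56)]
side link_mid [(array([351.5, 286.5]), 0.93)]
top basket [(array([474.7, 198.1]), 0.65)]
top basket_handle [(array([494.6, 185.2]), 0.98)]
top hook_seat [(array([488.7, 190.1]), 0.84), (array([465.1, 176.5]), 0.4)]
top stepped_link [(array([466.9, 178. ]), 0.34)]
top link_mid [(array([463.9, 177.4]), 0.53), (array([132.3, 241.3]), 0.44)]
```

View pics/c7.png

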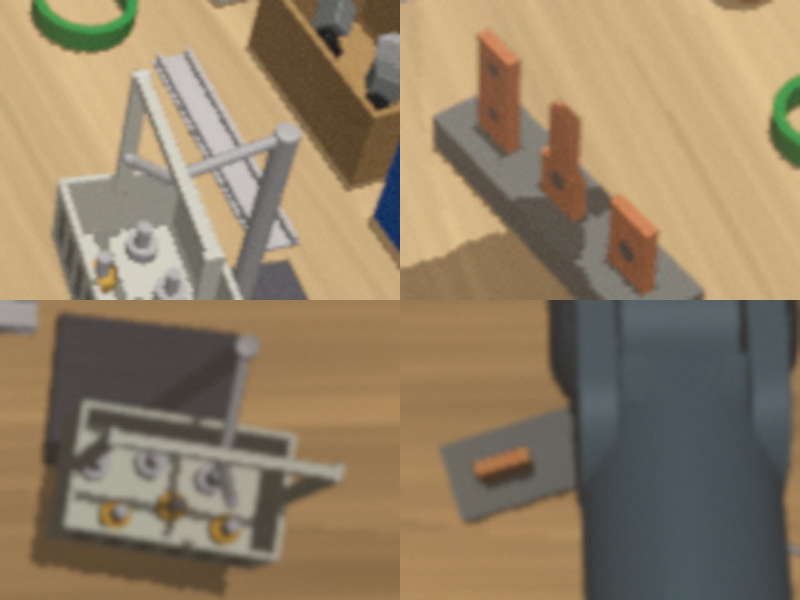

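The basket hangs level with its bar across the valley and is released. Now the stepped link: a light grip first, and I null the side force before pulling it out.

```bash
python3 - <<'E'
from fit import *
st,hk,bk,rk=np.load("poses.npy")
q=down(rk[2]);p=W(rk,(0,0,.096))[0];ux=np.array([np.cos(rk[2]),np.sin(rk[2]),0]);uy=np.array([-ux[1],ux[0],0])
move_gripper(.05)
movel([p[0],p[1],.15],q,speed=.25);movel(p,q,speed=.08);pause(.2)
f0=read_ft_force();t0=read_ft_torque();print("free",f0,read_time_s())
move_gripper(0,25);pause(.2)
for i in range(4):
    f=read_ft_force()-f0;t=read_ft_torque()-t0
    print("gap",read_finger_gap(),"fx fy",f@ux,f@uy,"fz",f[2],"t",t@ux,t@uy,t[2]);
    if abs(f@ux)<2.5: break
    p=p+ux*np.clip(f@ux*1e-4,-.001,.001);movel(p,q,speed=.02);pause(.1)
print(read_eef_pos(),p,read_time_s());np.save("p.npy",p)
E
```

```text
free [ 0.3029 -0.0939  0.6721] 22.4917
gap 0.009336341645678155 fx fy -1.2139432881932954 -0.3498715848787468 fz 2.25305895127209 t 0.06903276262384053 0.1491733796726675 -0.043961767019484205
[ 0.4774 -0.0417  0.0962] [ 0.4773 -0.0416  0.096 ] 23.1333
```

```bash
python3 - <<'E'
from fit import *
st,hk,bk,rk=np.load("poses.npy")
p=np.load("p.npy");q=down(rk[2])
move_gripper(0,90);print("gap",read_finger_gap(),read_ft_force())
movel(p+[0,0,.06],q,speed=.08);movel(p+[0,0,.17],q,speed=.2);pause(.15)
print("F",read_ft_force(),read_ft_torque(),read_finger_gap(),read_time_s())
q2=down(st[2])
g=W(st,(0,0,.206))[0]
movel(g+[0,0,.06],q2,speed=.2);movel(g,q2,speed=.1);pause(.4)
print(read_time_s(),read_eef_pos(),g,read_ft_force())
o=[]
for c in ("side","top"):
    im=read_camera(c)[:,:,::-1];cv2.imwrite(f"pics/{c}5.png",im)
    for n in ("stepped_link","link_mid","lens","focus","basket_handle"): print(c,n,[(np.round(d["at"],1),round(d["confidence"],2)) for d in tip_of(c,n)][:2])
    x,y,w=(260,90,100) if c=="side" else (90,180,180)
    k=400/w;a=cv2.resize(im[y:y+w*3//4,x:x+w],(400,300),interpolation=cv2.INTER_CUBIC);b=a.copy()
    for L in ([(0,-.02,.115),(0,.02,.115),(0,.02,.175),(0,.012,.175),(0,.012,.225),(0,-.012,.225),(0,-.012,.175),(0,-.02,.175)],[(-.08,-.08,.004),(.2,-.08,.004),(.2,.08,.004),(-.08,.08,.004)],[(.13,-.03,.14),(.13,-.03,.2),(.13,.03,.2),(.13,.03,.14)]):
        cv2.polylines(b,[((proj(c,W(st,np.array(L)))-[x,y]+.5)*k).round().astype(np.int32)],True,(255,0,255),1)
    o+=[a,b]
cv2.imwrite("pics/c8.png",np.vstack([np.hstack(o[:2]),np.hstack(o[2:])]))
E
```

```text
gap 0.007387404427064182 [-0.4474  0.2215  3.501 ]
F [ 0.0665 -0.3486 -3.8282] [ 0.0005  0.0248 -0.0165] 0.007402780876355769 25.1
28.175 [0.4936 0.3126 0.2064] [0.4934 0.3125 0.206 ] [ 0.1287  0.2375 -3.4085]
side stepped_link [(array([310.3, 177.4]), 0.74), (array([273.5, 242.6]), 0.44)]
side link_mid [(array([310.6, 161.3]), 0.72)]
side lens [(array([289.6, 137.4]), 0.89)]
side focus [(array([310. , 157.8]), 0.6)]
side basket_handle [(array([462.6, 327.3]), 0.94), (array([310.1, 176.1]), 0.3)]
top stepped_link [(array([193.9, 232.9]), 0.59)]
top link_mid [(array([463.2, 176.8]), 0.6), (array([192.9, 232. ]), 0.57)]
top lens [(array([131.3, 239.9]), 0.65), (array([206.7, 235.8]), 0.6)]
top focus [(array([191.2, 229.4]), 0.77)]
top basket_handle [(array([490.8, 185.9]), 0.82), (array([190.5, 229.3]), 0.55)]
```

View pics/c8.png

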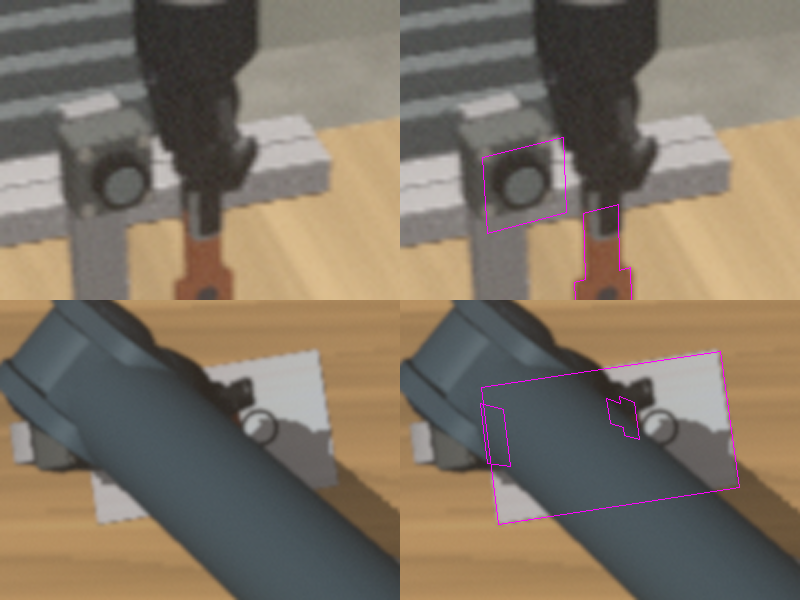

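```bash
python3 - <<'E'
from fit import *
from scipy.optimize import minimize
st,hk,bk,rk=np.load("poses.npy")
t=cv2.imread("pics/top5.png");s=cv2.imread("pics/side5.png")
a=cv2.resize(t[222:252,192:222],None,fx=16,fy=16,interpolation=cv2.INTER_CUBIC)
c=cv2.HoughCircles(cv2.cvtColor(a,cv2.COLOR_BGR2GRAY),cv2.HOUGH_GRADIENT,1,200,param1=80,param2=20,minRadius=60,maxRadius=180)
ring=c[0,0,:2]/16-.5+[192,222];print("ring px",ring,c[0,0,2]/16,"model",proj("top",W(st,(0,0,.004))),"dxy",at_z("top",ring,.004)-W(st,(0,0,.004)))
hsv=cv2.cvtColor(s,cv2.COLOR_BGR2HSV)
x0,y0,x1,y1=290,145,335,215
h=hsv[y0:y1,x0:x1]; m=((h[:,:,0]<11)&(h[:,:,1]>115)&(h[:,:,2]>50)).astype(np.uint8)
n,l,stt,_=cv2.connectedComponentsWithStats(m);k=1+np.argmax(stt[1:,4]);m=(l==k).astype(float);print(stt[k])
bgr=s[y0:y1,x0:x1]
K=8
def render(v):
    dy,dz,roll=v*1e-3
    img=np.zeros(((y1-y0)*K,(x1-x0)*K),np.uint8)
    for (w,za,zb) in((.02,-.055,.005),(.012,.005,.055)):
        L=np.array([(x,y,z) for x in(-.005,.005) for y in(-w,w) for z in(za,zb)])
        L=np.c_[L[:,0],dy+L[:,1]*np.cos(roll)-L[:,2]*np.sin(roll),.17+dz+L[:,2]*np.cos(roll)+L[:,1]*np.sin(roll)]
        q=((proj("side",W(st,L))-[x0,y0]+.5)*K).astype(np.float32)
        cv2.fillConvexPoly(img,cv2.convexHull(q).round().astype(np.int32),1)
    return cv2.resize(img.astype(np.float32),(x1-x0,y1-y0),interpolation=cv2.INTER_AREA)
r0=170-y0
f=lambda v:np.abs(render(v)-m)[r0:].sum()
best=min((minimize(f,v0,method="Nelder-Mead",options=dict(initial_simplex=np.array([v0]*4)+np.vstack([np.zeros(3),np.diag([3,3,30])]))) for v0 in ([0,0,0],[2,2,-20],[-2,-2,20],[2,-2,0])),key=lambda r:r.fun)
print("dy dz mm, roll mrad",best.x,best.fun,"at zero",f(np.zeros(3)))
v=cv2.resize(bgr,None,fx=8,fy=8,interpolation=cv2.INTER_CUBIC)
w=v.copy();ct,_=cv2.findContours((cv2.resize(render(best.x),None,fx=8,fy=8)>.5).astype(np.uint8),0,1);cv2.drawContours(w,ct,-1,(255,0,255),1)
cv2.imwrite("pics/c9.png",np.hstack([v,w]))
E
```

```text
Traceback (most recent call last):
TypeError: 'NoneType' object is not subscriptable
```

```bash
cat > chk.py <<'E'
from fit import *
from scipy.optimize import minimize
st,hk,bk,rk=np.load("poses.npy")
def ring_px(t):
    a=cv2.resize(t[225:250,194:220],None,fx=16,fy=16,interpolation=cv2.INTER_CUBIC)
    c=cv2.HoughCircles(cv2.cvtColor(a,cv2.COLOR_BGR2GRAY),cv2.HOUGH_GRADIENT_ALT,1.5,300,param1=60,param2=.3,minRadius=60,maxRadius=180)
    if c is None: c=cv2.HoughCircles(cv2.cvtColor(a,cv2.COLOR_BGR2GRAY),cv2.HOUGH_GRADIENT,2,300,param1=40,param2=8,minRadius=80,maxRadius=160)
    return None if c is None else (c[0,0,:2]/16-.5+[194,225],c[0,0,2]/16)
x0,y0,x1,y1=290,145,335,215;K=8;r0=170-y0
def render(v):
    dy,dz,roll=v*1e-3
    img=np.zeros(((y1-y0)*K,(x1-x0)*K),np.uint8)
    for (w,za,zb) in((.02,-.055,.005),(.012,.005,.055)):
        L=np.array([(x,y,z) for x in(-.005,.005) for y in(-w,w) for z in(za,zb)])
        L=np.c_[L[:,0],dy+L[:,1]*np.cos(roll)-L[:,2]*np.sin(roll),.17+dz+L[:,2]*np.cos(roll)+L[:,1]*np.sin(roll)]
        q=((proj("side",W(st,L))-[x0,y0]+.5)*K).astype(np.float32)
        cv2.fillConvexPoly(img,cv2.convexHull(q).round().astype(np.int32),1)
    return cv2.resize(img.astype(np.float32),(x1-x0,y1-y0),interpolation=cv2.INTER_AREA)
def link_fit(s,out):
    h=cv2.cvtColor(s,cv2.COLOR_BGR2HSV)[y0:y1,x0:x1]
    m=((h[:,:,0]<11)&(h[:,:,1]>115)&(h[:,:,2]>50)).astype(np.uint8)
    n,l,stt,_=cv2.connectedComponentsWithStats(m);k=1+np.argmax(stt[1:,4]);m=cv2.morphologyEx((l==k).astype(np.uint8),cv2.MORPH_CLOSE,np.ones((3,3)));m=cv2.morphologyEx(m,cv2.MORPH_CLOSE,np.ones((7,7))) if 0 else m
    m=m.astype(float)
    f=lambda v:np.abs(render(v)-m)[r0:].sum()
    b=min((minimize(f,v0,method="Nelder-Mead",options=dict(initial_simplex=np.array([v0]*4)+np.vstack([np.zeros(3),np.diag([3,3,30])]))) for v0 in ([0,0,0],[2,2,-20],[-2,-2,20],[2,-2,0])),key=lambda r:r.fun)
    print("dy dz mm, roll mrad",b.x,b.fun,"at zero",f(np.zeros(3)),"area",m.sum())
    v=cv2.resize(s[y0:y1,x0:x1],None,fx=8,fy=8,interpolation=cv2.INTER_CUBIC);w=v.copy()
    ct,_=cv2.findContours((cv2.resize(render(b.x),None,fx=8,fy=8)>.5).astype(np.uint8),0,1);cv2.drawContours(w,ct,-1,(255,0,255),1)
    cv2.imwrite(out,np.hstack([v,w]));return b.x
E
python3 - <<'E'
from chk import *
t=cv2.imread("pics/top5.png");s=cv2.imread("pics/side5.png")
r=ring_px(t);print(r,proj("top",W(st,(0,0,.004))))
if r: 
    d=at_z("top",r[0],.004)-W(st,(0,0,.004))[0];print("ring-model world",d)
link_fit(s,"pics/c9.png")
E
```

```text
(array([204.6875, 236.4375]), np.float32(9.35)) [[207.0178 237.4993]]
ring-model world [0.0028 0.006  0.    ]
dy dz mm, roll mrad [ -2.5551   3.3428 -37.064 ] 25.28125 at zero 42.015625 area 256.0
```

View pics/c9.png

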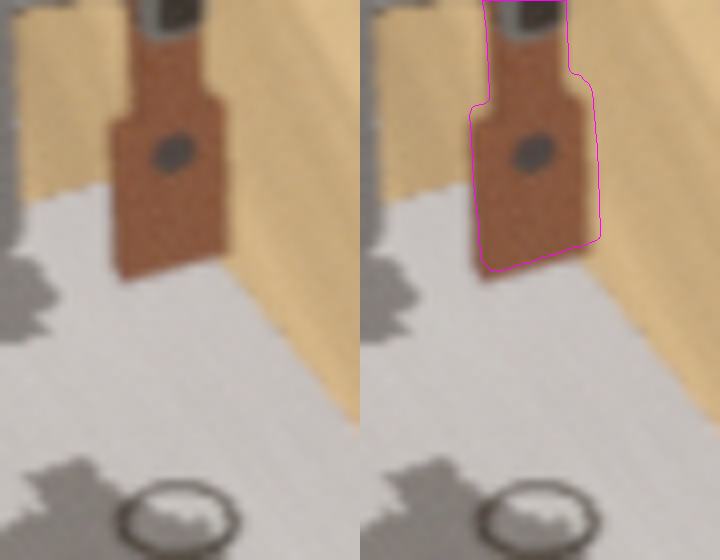

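The ring centre reads at (207,237) top, matching the station model; the automatic Hough result (wrong radius) and the mask fit (misfit contour) are discarded. I compare the link corners read off the view with the model instead.

```bash
python3 - <<'E'
from fit import *
st,hk,bk,rk=np.load("poses.npy")
px=lambda a:(np.array(a)+.5)/8-.5+[290,145]
print("ring side",px((179,521)),proj("side",W(st,(0,0,.004))))
obs=[((-.005,.02,0),(123,282)),((-.005,-.02,0),(228,256)),((.005,.02,0),(114,270)),((-.005,-.02,.06),(228,101)),((.005,.02,.06),(110,121))]
L=np.array([o[0] for o in obs]);U=np.array([px(o[1]) for o in obs])
def X(v,full=False):
    r=R.from_euler("xyz",[v[2],v[3] if len(v)>3 else 0,0]).apply(L-[0,0,.055])
    return proj("side",W(st,r+[0,v[0],.17+v[1]]))
print("obs-model",U-X([0,0,0]))
r=least_squares(lambda v:(X(v)-U).ravel(),[0,0,0.],x_scale=[.001,.001,.01]);print("dy,dz,roll",r.x,r.fun.round(2))
# neck edges at crop row 60
for y,n in((.012,"L"),(-.012,"R")): print(n,[(proj("side",W(st,(x,y,.19)))[0]-[290,145]+.5)*8-.5 for x in(-.005,.005)])
# lens in c8: side crop (122,185) scale 4 origin (260,90)
print("lens obs",(np.array((122,185))+.5)/4-.5+[260,90],proj("side",W(st,(.13,0,.17))))
E
```

```text
ring side [311.9375 209.6875] [[311.3865 209.4862]]
obs-model [[ 0.5365 -0.1238]
 [-0.0593  0.4478]
 [ 0.9287  0.3752]
 [ 0.2434 -0.0732]
 [ 1.1367  0.6364]]
dy,dz,roll [-0.0017 -0.0013  0.0041] [-0.01  0.36  0.57 -0.16 -0.4  -0.14  0.37  0.36 -0.51 -0.4 ]
L [array([134.8113,  86.5069]), array([122.2167,  70.9082])]
R [array([202.8938,  68.5635]), array([190.0564,  53.1288])]
lens obs [290.125 135.875] [[290.703  135.8008]]
```

```bash
python3 - <<'E'
from bench import *
pause(.3);print(read_time_s(),read_finger_gap(),read_ft_force(),read_joint_vel());sign_off()
E
```

```text
29.075 0.00752265525798766 [-0.28004645 -0.05881346 -3.99270607] [ 1.02161168e-03 -8.93677692e-05  1.59241106e-03  2.61662398e-04
 -2.23371526e-04  3.31565173e-04 -1.24046438e-04]
the job is handed in; nothing more can be done
```

The basket hangs free on the hook, and the stepped link is held in front of the lens. I handed the job in at 29 s of the 64 s allowed.

**Basket:** I gripped the handle about 43 mm off its middle so the fingers stayed clear of the wire, went over the tip, lowered it and let go. The picture after release shows it hanging level with the bar across the valley, clear of the table.

**Link:** The stepped link was in the middle slot of the larger grey block. I took it by the neck across its broad faces and brought it to the focus, upright with the neck up.
- **Position:** Corners read from the side picture put its mid-height within about 1–2 mm of the focus.
- **Sideways lean:** The same corners show about 0.2° of lean.
- **Facing the lens:** Distance to the lens and squareness of the face rest on the grip and the station fit, as the side view shows them poorly.
- **At hand-in:** The arm was still, with about 4 N on the wrist where the link alone should weigh about 3 N.

**Checks that failed or disagreed:**
- The automatic ring detection found the wrong circle and the colour-mask fit of the link was poor. I dropped both and used readings from the pictures.
- Before release, the wrist moments did not match a simple push of the wire on the bar; the pictures before and after show a correct hang.
- The finger gap read 3.6 mm on the 8 mm bar and 7.5 mm on the 10 mm link, but both held without slipping.
- I did not check the other links and loose items again after pulling the link out. None was touched on purpose.

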